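Roll a round kiln prop into line between two glaze tiles

TASK

Roll the round kiln prop along the kiln-shelf slab, pushing along its top with the fingertips, until it lies centred between the two larger white tiles, in line with their centres and square across the slab, ready to carry the next shelf; let it come to rest and draw the hand clear. Roll it, do not slide it, and never pick it up or push it below mid-height. Leave everything else on the slab and the shelf where it is.

Things in the scene. Friction and masses are not known exactly. Their poses are not given: they have to be found in the camera images.
- slab: Pale kiln-shelf slab, fixed, lying flat on the steel shelf top (z = 0): 300 mm along its own x, 340 mm along its own y, 15 mm thick. Origin at the centre of its underside. The two pairs of tiles lie towards its two y ends, either way round; the prop rolls along the slab's y.
- prop: Buff round kiln prop, 60 mm diameter, 130 mm long, lying free on the slab between the tile pairs, length roughly along the slab's x; dark spots on its flat ends. Origin at its centre, 45 mm above the shelf top (its top line at 75 mm). Own x is its length; y, z turn as it rolls (z up at start). 0.3 to 0.7 kg, friction about 0.6, soon stops rolling when not pushed. Needs 60 to 120 mm of travel.
- tiles_large: The goal: two larger white tiles, each 60 x 60 x 8 mm, stuck flat on the slab, one near each long side. Origin midway between them, on the slab's top (z = 15 mm); tile centres lie 112 mm from it along its x and -x, leaving a 164 mm gap for the prop. The prop's centre is to come over this midpoint, its length along the line of the tile centres.
- tiles_small: The other pair, not the goal: two smaller white tiles, each 36 x 36 x 8 mm, stuck on the slab in the same way near its other end; tile centres 112 mm from the midpoint (origin).
- crucible: Small white ceramic crucible, 34 mm across, 36 mm high, standing loose on the slab about 115 mm from the middle on the side away from the robot. Origin under its base. Leave it.
- stub: Short square kiln post, 26 x 26 x 38 mm high, standing loose on the slab about 115 mm from the middle on the side towards the robot. Origin under its base. Leave it.
- tweezers: Stainless tweezers, 125 mm, lying on the shelf top to the robot's right. Leave them.
- jar: Closed glass jar, 72 mm across, 95 mm high, standing on the shelf top to the robot's left. Leave it.
- brush: Glaze brush lying on the shelf top to the robot's left. Leave it.
- castle: Upright round kiln post, 48 mm across, 75 mm high, standing on the shelf top to the robot's right. Leave it.

How it is judged (in metres and radians):
On the way:
1. the prop has rolled away from its start, turning over by some 70 degrees or more (angle between prop's own z axis and vertical above 1.2 rad and distance of prop from where it was at the start of the episode above 0.03 m), for 0.02 s.
At the end, for the whole second after the job is handed in: The prop lies at rest on the slab, its centre within 10 mm of the line through the larger tiles' centres and 25 mm of the middle of their gap, its length within about 10 degrees of that line, having rolled there (turned over 70 degrees from its start attitude), not slid (y of prop in the frame of tiles_large between -0.01 and 0.01 m and x of prop in the frame of tiles_large between -0.025 and 0.025 m and angle between the x axis of prop and the x axis of tiles_large, either way round below 0.17 rad and angle between prop's own z axis and vertical above 1.2 rad and height (world z) of prop between 0.041 and 0.049 m and linear speed of prop below 0.01 m/s and angular speed of prop below 0.2 rad/s); the robot touches nothing.
It fails at once if the prop is lifted off the slab (height (world z) of prop above 0.055 m).
It fails at once if the prop is tipped up off its side (angle between prop's own x axis and vertical below 1.35 rad or angle between prop's own x axis and vertical above 1.79 rad).
It fails at once if the prop is pushed low, with the fingertips below its mid-height (contact force between the fingers and prop above 0.5 N and height (world z) of the grasp point below 0.06 m).
It fails at once if a bystander is moved (distance of any of crucible, stub, tweezers, jar, brush, castle from where it was at the start of the episode above 0.015 m).
It also fails if it takes over 53 s, if anything falls off the work surface, if the arm or the gripper's body presses on something with over 40 N, if the wrist force passes 120 N, or if a joint passes its speed limit or range.

ROBOT

A 6-joint arm with a two-finger parallel gripper is mounted at the origin on the work surface. World frame = base frame: x ahead of the robot, y to its left, z up, the work surface at z = 0. Lengths are in mm, angles in rad, forces in N, time in s.
With the tool pointing down it reaches from about 350 to 875 mm from the base axis. Payload 4.2 kg.
Tool frame: the origin (TCP) lies where the fingers leave the gripper's body, on its centre line; the fingertips stand ahead of it and the grasp point (between the pads) lies 54 mm ahead of it (arm.nose_length is the z of the fingertips in the tool frame, in mm); z points along the fingers, x is the direction in which the jaws open and shut, and the axes are right-handed (so a half turn about z gives the same grasp; the last joint's range is limited). The gripper opens to 85 mm and grips with 20 to 120 N. Pads are 22 mm wide; open, the fingers measure 114 mm over their backs; the gripper's body (76 mm by 85 mm) begins 54 mm behind the grasp point. The pads swing forward as they close: fully open they stand 13 mm farther back than shut.
Start: joints at [1.484, 0.385, 0.008, 0, -1.194, -0.259], TCP at [211.811, 587.993, 303.912] pointing down, gripper open.
Joint ranges: [-3.14, 3.14], [-1.21, 2.06], [-1.07, 1.41], [-3.16, 2.05], [-2.99, -0.16], [-3.1, 3.1]. Speed limits (rad/s): [2.79, 2.79, 3.14, 3.14, 3.14, 3.14].

INTERFACE

Orientations are given as a unit quaternion [x, y, z, w].
In Python, from bench import arm, imaging, job_done gives the robot as it stands.
- The arm moves only by the shell command python3 -m crank 'ROWS' [OPENING]. ROWS is a JSON object of lists of equal length, an entry for each row: "delta_pos": the shift along the tool's x, y, z in m, a list of three; "twist": the turn about the tool's z in rad. In form: {"delta_pos": [[tx, ty, tz], ...], "twist": [twist, ...]}. A call has 1 to 8 rows; each row shifts and turns the commanded pose from where the row before left it, along the tool's axes as they then stand; what a row does not reach is not made up. A row lasts 1/12 s, in which the tool goes at most 41.7 mm and 7.16 degrees, less where a joint would pass 70% of its speed; a pose out of reach is approached as far as the arm can. A call is refused whole if a number of a shift passes 0.0417 or a number of a turn 0.125, either way. A call with a gripper value outside its range is refused whole. OPENING is the opening, from 0 (shut) to 1 (fully open), set as the call begins (- or left out, the last holds). The fingers move at their own pace and stop on an object; the grip force is fixed at half the most. Time passes only in rows, so rows that do not move let the fingers close. It gives the time, the measured TCP pose, the force and the opening at its end, in the units of the state.
- arm.read_state(): the state, without advancing time (a new reading comes with each control period).
- imaging.get_image(name): name is "scene" or "side" or "wrist"; returns (picture, depth): 384x512x3 uint8, blue, green, red; 384x512 float32, mm along the optical axis (not along the pixel's ray), 0 where there is no reading.
- imaging.camera_model(name): a dict with "vfov" (degrees; the focal length in pixels is half the picture's height over the tangent of half this angle, whatever the lens; pixels are square), "cx", "cy" (the principal point, pixels), "T" (4x4, takes a point from camera to world coordinates); the wrist camera has in their place "hand_eye" (4x4, takes a point from camera to tool coordinates, whose origin is the TCP and whose axes are the tool frame's). Camera axes: x right, y up, looking along -z (the intrinsics and any distortion apply to the point x, -y, -z); pixel columns grow to the right and rows downward; lengths in mm; the calibration is good to about 2 mm. A picture is of the moment at which its call begins: read the wrist's pose just before it. camera_model takes no time and is no camera call.
- job_done(): hands the job in, once; it reports no verdict.
The state is a dict: "clock": time; "joints": joint angles; "joint_vel": joint speeds; "joint_efforts": joint torques, N m; "position": TCP position; "ee_rot": TCP orientation; "contact_force": force on the tool from outside, world axes, zero at the start; "wrist_torque": the same for the moment, N m; "gripper_width": finger opening in mm.
Only numpy, scipy, OpenCV 4.12 (cv2) and the standard library are available. Lean on these libraries where they do the work, as an engineer would, in place of code of your own. Each camera call takes 0.05 s, during which the arm holds its last target.

## Working session

There is one attempt and no reset: what is moved stays moved. The work goes in short steps, Python scripts to look and compute and a shell command to move; the robot and the scene stay as the last step left them, time stands still between calls to the robot, and variables do not carry over. Pictures are saved under pics/ and viewed, and the job is handed in when it is done.

```bash
ls; mkdir -p pics; python3 - <<'E'
from bench import arm, imaging
import cv2
s=arm.read_state();print(s, arm.nose_length)
for n in ["scene","side","wrist"]:
    p,d=imaging.get_image(n); cv2.imwrite(f"pics/{n}0.png",p)
    import numpy as np; np.save(f"pics/{n}0.npy",d)
    print(n,imaging.camera_model(n))
E
```

```text
pics
{'clock': 0.0, 'joints': array([ 1.48360302e+00,  3.85544049e-01,  6.62000401e-03, -5.02984208e-04,
       -1.19397633e+00, -2.58589169e-01]), 'joint_vel': array([-1.10610153e-04, -3.66473874e-05,  3.68991217e-04,  7.64037174e-04,
       -1.00933397e-03, -1.97349001e-03]), 'joint_efforts': array([ 2.40539393e-04, -3.92290771e+01,  1.88395268e+01,  4.18603152e+00,
       -4.59156377e-03,  4.27269867e-06]), 'position': array([211.66985696, 587.61315333, 302.8260824 ]), 'ee_rot': array([-5.74844199e-01,  8.18262174e-01, -6.54304445e-04, -8.56319029e-04]), 'contact_force': array([-0.76965832, -0.18113306, -0.54661537]), 'wrist_torque': array([-0.02977821, -0.0264473 ,  0.04701866]), 'gripper_width': 85.42212694486307} 72.6
scene {'vfov': 45.87597884123303, 'cx': 261.20684877104173, 'cy': 185.3615785744023, 'T': array([[ 7.91197668e-01, -4.53897006e-01,  4.09858217e-01,
         1.07935970e+03],
       [ 6.11553844e-01,  5.90344169e-01, -5.26778566e-01,
        -6.53767845e+02],
       [-2.85419451e-03,  6.67436341e-01,  7.44661389e-01,
         1.00820037e+03],
       [ 0.00000000e+
[... 234 characters left out ...]
1],
       [-4.90835046e-01,  4.39289482e-01, -7.52399966e-01,
        -9.43328549e+02],
       [ 3.31923189e-03,  8.64520830e-01,  5.02586030e-01,
         6.85489195e+02],
       [ 0.00000000e+00,  0.00000000e+00,  0.00000000e+00,
         1.00000000e+00]])}
wrist {'vfov': 61.18648924662223, 'cx': 249.82192588581515, 'cy': 193.03956450760876, 'hand_eye': array([[ 9.99999649e-01, -3.04076421e-04, -7.80424453e-04,
        -1.93592950e-01],
       [-5.31429911e-04, -9.50543959e-01, -3.10589600e-01,
        -8.10998816e+01],
       [-6.47384775e-04,  3.10589906e-01, -9.50543787e-01,
        -7.01380307e+01],
       [ 0.00000000e+00,  0.00000000e+00,  0.00000000e+00,
         1.00000000e+00]])}
```

View pics/scene0.png

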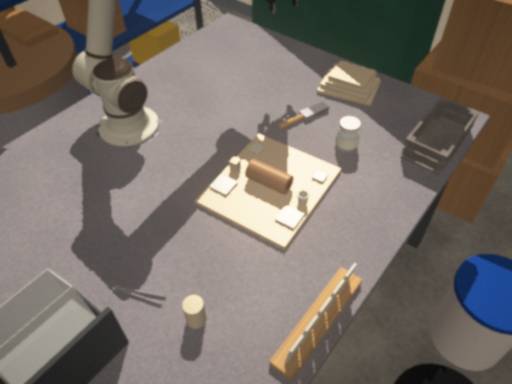

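View pics/side0.png

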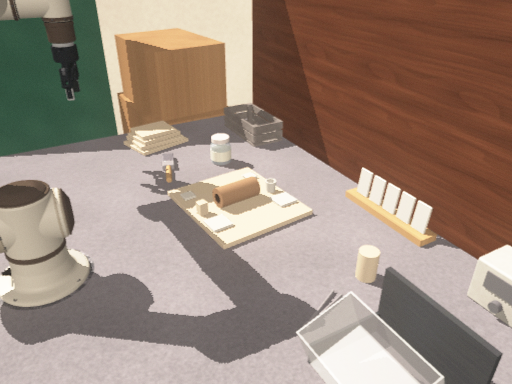

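View pics/wrist0.png

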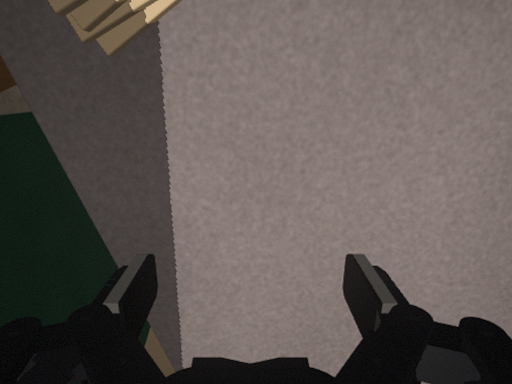

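Both views show the prop near scene (270,175). The large tiles are at about (224,185) and (291,216), with the small ones at (320,176) and (258,145). Next I'll measure them.

```bash
cat > h.py <<'E'
import numpy as np, cv2
from bench import arm, imaging
from scipy.spatial.transform import Rotation as R
def cam(n,st=None):
    m=imaging.camera_model(n); f=192/np.tan(np.radians(m['vfov']/2))
    if n=='wrist':
        T=np.eye(4);T[:3,:3]=R.from_quat(st['ee_rot']).as_matrix();T[:3,3]=st['position'];T=T@m['hand_eye']
    else: T=m['T']
    return f,m['cx'],m['cy'],T
def ray(c,uv,z):
    f,cx,cy,T=c; uv=np.atleast_2d(uv).astype(float)
    d=np.c_[(uv[:,0]-cx)/f,-(uv[:,1]-cy)/f,-np.ones(len(uv))]@T[:3,:3].T
    o=T[:3,3]; return o+d*((z-o[2])/d[:,2])[:,None]
def cloud(c,d):
    f,cx,cy,T=c; v,u=np.mgrid[:384,:512]
    P=np.stack([(u-cx)/f*d,-(v-cy)/f*d,-d],-1)
    return P@T[:3,:3].T+T[:3,3]
E
python3 - <<'E'
from h import *
a=cv2.imread('pics/scene0.png')[125:250,190:350]; b=cv2.imread('pics/side0.png')[160:245,160:320]
cv2.imwrite('pics/sz.png',cv2.resize(a,None,fx=5,fy=5,interpolation=2)[:600])
cv2.imwrite('pics/dz.png',cv2.resize(b,None,fx=5,fy=5,interpolation=2))
for n in('scene','side'):
    c=cam(n); d=np.load(f'pics/{n}0.npy'); P=cloud(c,d)
    print(n,c[0])
    m=(d>0)&(P[...,2]>30)&(P[...,2]<100)
    k,l,s,ce=cv2.connectedComponentsWithStats(m.astype(np.uint8))
    for i in range(1,k):
        if s[i,4]>15:
            q=P[l==i]; print(s[i],q.min(0).round(),q.max(0).round(),q.mean(0).round())
E
```

```text
scene 453.68822880405196
[365   0  65  16 516] [ 222. 1213.   30.] [ 459. 1396.   95.] [ 392. 1239.   54.]
[ 0 29  8 20 87] [-743.  -15.   30.] [-723.   21.   95.] [-732.    6.   56.]
[ 440   29   72   37 1251] [ 642. 1062.   30.] [ 917. 1106.  100.] [ 777. 1085.   65.]
[ 324   61   53   34 1137] [391. 563.  30.] [576. 727.  63.] [489. 635.  51.]
[ 403   97   76   72 1774] [797. 415.  30.] [929. 687.  86.] [863. 537.  62.]
[103 106  45  28 693] [-38. -66.  30.] [ 73.  58. 100.] [ 42. -27.  62.]
[336 116  25  30 581] [603. 324.  30.] [673. 398.  99.] [641. 351.  73.]
[229 157  12  13 108] [416.  39.  30.] [443.  69.  56.] [432.  51.  46.]
[245 159  49  35 953] [480.  31.  30.] [614. 105.  79.] [553.  57.  62.]
[298 190  12  13 117] [648.  52.  30.] [681.  86.  53.] [665.  69.  43.]
[286 263  71 100 583] [ 893. -332.   30.] [906. -68. 100.] [ 901. -215.   81.]
[   0  275   68   72 1716] [ 363. -688.   40.] [ 424. -521.  100.] [ 378. -597.   72.]
[   4  290   98   94 1804] [ 405. -718.   31.] [ 508. -502.  100.] [ 496. -614.   79.]
[183 295  23  28 504] [ 638. -394.   30.] [ 686. -347. 
[... 1212 characters left out ...]
.] [ 902. -234.   97.] [ 892. -259.   65.]
[195 199  13  13 120] [410.  34.  30.] [440.  67.  54.] [423.  46.  44.]
[411 201  21  30 386] [ 885. -335.   30.] [ 902. -289.   99.] [ 892. -313.   65.]
[   1  238   71   47 1757] [-81. -70.  30.] [ 64.   7. 100.] [ -2. -49.  64.]
[356 245  24  29 527] [ 633. -397.   30.] [ 682. -349.   77.] [ 650. -380.   61.]
[ 470  261   42   55 1273] [ 793. -634.   30.] [ 813. -533.  100.] [ 808. -582.   64.]
[ 375  292  116   92 2660] [ 557. -737.   30.] [ 575. -505.  100.] [ 564. -621.   72.]
[ 302  313  126   71 4401] [ 369. -690.   30.] [ 504. -522.  100.] [ 465. -573.   57.]
[299 340  36  44 288] [ 362. -619.   30.] [ 387. -521.  100.] [ 373. -564.   69.]
```

View pics/sz.png

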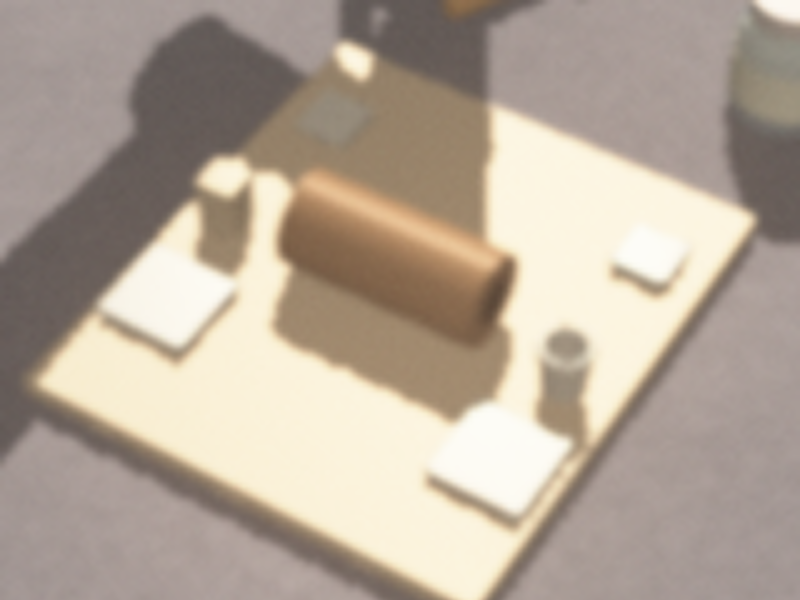

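View pics/dz.png

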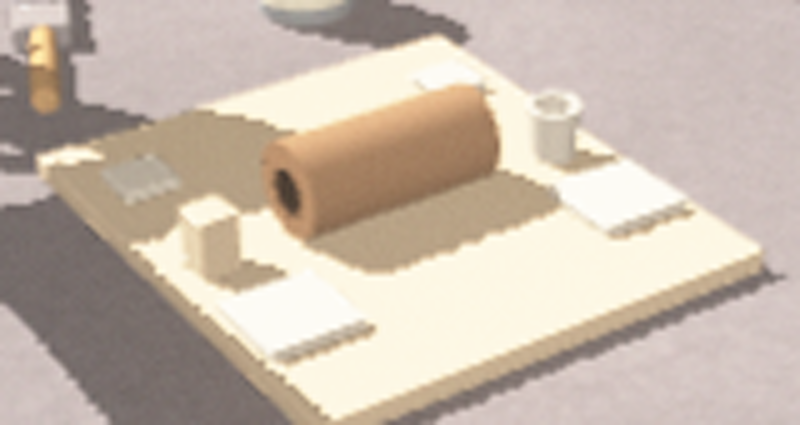

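The large tiles are clear in both views: in the zooms, around (170,298) and (500,460) in scene, and (295,315) and (620,195) in side. I'll extract their centres and the prop axis.

```bash
python3 - <<'E'
from h import *
for n,b in(('scene',(190,350,125,250)),('side',(160,320,160,245))):
    c=cam(n); im=cv2.imread(f'pics/{n}0.png'); h=cv2.cvtColor(im,cv2.COLOR_BGR2HSV)
    for th in (10,14):
        m=(h[...,1]<th)&(h[...,2]>225); w=np.zeros_like(m); w[b[2]:b[3],b[0]:b[1]]=1; m&=w
        k,l,s,ce=cv2.connectedComponentsWithStats(m.astype(np.uint8))
        for i in range(1,k):
            if s[i,4]>20:
                r=cv2.minAreaRect(np.argwhere(l==i)[:,::-1].astype(np.float32))
                # rectify on plane z=23
                q=ray(c,np.argwhere(l==i)[:,::-1],23)[:,:2].astype(np.float32)
                print(n,th,s[i],ce[i].round(1),q.mean(0).round(1),cv2.minAreaRect(q))
    d=np.load(f'pics/{n}0.npy'); P=cloud(c,d)
    # prop: depth points in slab area, fit cylinder axis r=30 at z=45
    m=(d>0)&(P[...,2]>48)&(abs(P[...,0]-548)<75)&(abs(P[...,1]-60)<60)
    q=P[m]
    from scipy.optimize import least_squares
    def f(p):
        a=p[1]; nn=np.array([-np.sin(a),np.cos(a)])
        t=(q[:,:2]-[546,p[0]])@nn
        return np.hypot(t,q[:,2]-p[2])-30
    o=least_squares(f,[60,0,45],loss='soft_l1'); a=o.x[1]; s=(q[:,:2]-[546,o.x[0]])@[np.cos(a),np.sin(a)]
    print(n,'prop',o.x,np.percentile(s,[0.5,99.5]),np.median(abs(o.fun)))
E
```

```text
scene 10 [314 171  10   9  58] [318.9 174.8] [647.5 181.3] ((648.2608032226562, 182.36573791503906), (26.756765365600586, 26.752397537231445), 7.835489749908447)
scene 10 [279 207  22  15 191] [289.3 214. ] [663.5   6.5] ((664.9284057617188, 4.320430755615234), (44.4564208984375, 47.223453521728516), 89.01705932617188)
scene 14 [314 170  12  10  80] [319.4 174.7] [648.5 182.4] ((648.535888671875, 182.2012481689453), (31.48932647705078, 30.769939422607422), 5.591832637786865)
scene 14 [220 176  16  16 130] [226.4 183. ] [450.5 -11.5] ((444.67266845703125, -16.65572738647461), (48.73728942871094, 47.605995178222656), 2.6101040840148926)
scene 14 [277 206  25  20 292] [289.1 215.5] [666.   2.] ((666.087646484375, 2.5708084106445312), (54.08017349243164, 52.85896301269531), 4.100202560424805)
scene prop [70.06418998  0.09547498 43.81049374] [-65.2538267   65.30767635] 1.357407354881797
side 10 [245 173  10   4  22] [248.7 174.2] [646.9 180.9] ((647.0918579101562, 180.3883056640625), (18.870546340942383, 30.049480438232422), 76.08495330810547)
side 10 [273 193  22  12 159] [282.5 198.1] [661.5  -2.9] ((661.3823852539062, -1.5566768646240234), (55.45674514770508, 50.76304626464844), 2.7471110820770264)
side 10 [205 214  26  15 214] [217.6 221.5] [440.1 -23. ] ((440.409912109375, -23.0042781829834), (55.813621520996094, 52.58869552612305), 6.978747844696045)
side 14 [243 172  13   5  37] [248.6 174.4] [646.2 180. ] ((645.48974609375, 180.22427368164062), (26.450620651245117, 35.37986755371094), 86.77754974365234)
side 14 [272 192  24  13 184] [282.8 198.2] [661.9  -3.9] ((662.0687866210938, -2.468465805053711), (58.343048095703125, 56.65340042114258), 4.839037895202637)
side 14 [204 214  28  16 246] [217.7 221.7] [439.8 -24.1] ((440.4566345214844, -23.644060134887695), (59.97344970703125, 55.47384262084961), 5.266848564147949)
side prop [67.5184263   0.10090712 42.42562892] [-70.65843409  60.47091287] 1.2452596635477526
```

Prop centre is about (543.5, 69) at yaw 0.097 rad. The larger-tile midpoint is about (553, -11) at yaw 0.095, so the prop must travel about 79 mm. 

Plan: set the jaws along the prop's length so both 22 mm tips sit on its top. Roll it in several short strokes, lifting and stepping back between them. First I'll turn the wrist, then move over for a closer look.

```bash
python3 -m crank '{"delta_pos":[[0,0,0],[0,0,0],[0,0,0],[0,0,0],[0,0,0],[0,0,0],[0,0,0],[0,0,0]],"twist":[0.115,0.115,0.115,0.115,0.115,0.115,0.115,0.115]}' 0.7
python3 -m crank '{"delta_pos":[[0,0,0],[0,0,0],[-0.01,-0.018,0],[-0.0191,-0.0338,0],[-0.0191,-0.0338,0],[-0.0191,-0.0338,0],[-0.0191,-0.0338,0],[-0.0191,-0.0338,0]],"twist":[0.115,0.094,0,0,0,0,0,0]}'
python3 -m crank '{"delta_pos":[[-0.0191,-0.0338,0],[-0.0191,-0.0338,0],[-0.0191,-0.0338,0],[-0.0191,-0.0338,0],[-0.0191,-0.0338,0],[-0.0191,-0.0338,0],[-0.0191,-0.0338,0],[-0.0191,-0.0338,0]],"twist":[0,0,0,0,0,0,0,0]}'
python3 -m crank '{"delta_pos":[[-0.0191,-0.0338,0],[-0.01,-0.018,0],[0,0,0],[0,0,0],[0,0,0]],"twist":[0,0,0,0,0]}'
python3 - <<'E'
from h import *
s=arm.read_state();im,d=imaging.get_image('wrist')
cv2.imwrite('pics/w1.png',im);np.save('pics/w1.npy',d);np.savez('pics/w1s.npz',**{k:s[k] for k in('position','ee_rot')})
print(s['position'],R.from_quat(s['ee_rot']).as_matrix().round(4),s['clock'],s['joints'],s['contact_force'])
E
```

```text
clock: 0.82
position: [211.7, 587.8, 303.4]
ee_rot: [-0.149, 0.989, -0.0, -0.0]
contact_force: [-0.7, -0.1, 0.1]
gripper_width: 59.5
clock: 1.48
position: [335.3, 410.2, 303.7]
ee_rot: [-0.048, 0.999, -0.0, -0.0]
contact_force: [1.3, 1.0, -0.1]
gripper_width: 60.1
clock: 2.15
position: [513.4, 155.6, 303.8]
ee_rot: [-0.048, 0.999, 0.0, -0.0]
contact_force: [1.1, 1.1, 0.3]
gripper_width: 59.4
clock: 2.57
position: [546.3, 108.8, 303.6]
ee_rot: [-0.048, 0.999, -0.0, -0.0]
contact_force: [-0.4, 0.2, 1.0]
gripper_width: 59.6
[546.33969637 108.84665208 303.56959415] [[-9.954e-01 -9.570e-02 -8.000e-04]
 [-9.570e-02  9.954e-01 -1.000e-04]
 [ 8.000e-04 -0.000e+00 -1.000e+00]] 2.5667 [ 4.87466243e-01  2.70029650e-01 -1.61209775e-01 -3.37697795e-04
 -1.14030213e+00 -3.91483520e-01] [-0.43423216  0.21525637  1.02207117]
```

View pics/w1.png

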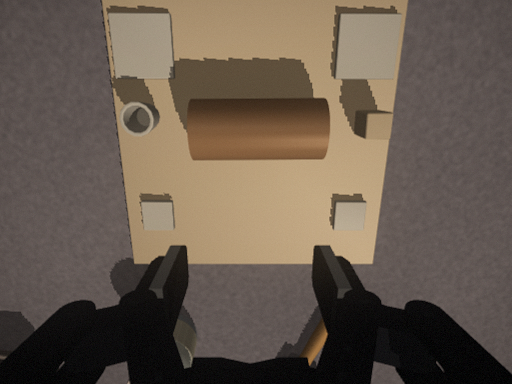

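The wrist view shows everything clearly: large tiles at (142,45) and (367,46), prop around (258,128), small tiles at (158,215) and (349,215), crucible (140,118), stub (373,124).

```bash
cat > meas.py <<'E'
from h import *
from scipy.optimize import least_squares
def meas(tag,tiles=True):
    im=cv2.imread(f'pics/{tag}.png');d=np.load(f'pics/{tag}.npy');s=dict(np.load(f'pics/{tag}s.npz'))
    c=cam('wrist',s); h=cv2.cvtColor(im,cv2.COLOR_BGR2HSV).astype(int)
    P=cloud(c,d)
    if tiles:
        m=((h[...,1]<50)&(h[...,2]>110)).astype(np.uint8); m[240:]=0
        m=cv2.morphologyEx(m,cv2.MORPH_OPEN,np.ones((5,5),np.uint8))
        k,l,st,ce=cv2.connectedComponentsWithStats(m)
        for i in range(1,k):
            if st[i,4]>300:
                r=cv2.minAreaRect(ray(c,np.argwhere(l==i)[:,::-1],23)[:,:2].astype(np.float32))
                print('tile',st[i],np.round(r[0],1),np.round(r[1],1),round(r[2],1))
    m=(d>0)&(P[...,2]>50)&(P[...,2]<85)&(h[...,1]>80)&(abs(P[...,0]-546)<85)
    k,l,st,ce=cv2.connectedComponentsWithStats(m.astype(np.uint8)); i=1+st[1:,4].argmax(); q=P[l==i]
    y0=q[:,1].mean(); x0=q[:,0].mean()
    def f(p):
        t=(q[:,:2]-[x0,p[0]])@[-np.sin(p[1]),np.cos(p[1])]
        return np.hypot(t,q[:,2]-p[2])-30
    o=least_squares(f,[y0,0.1,45],loss='soft_l1'); a=o.x[1]
    u=np.array([np.cos(a),np.sin(a)]); t=(q[:,:2]-[x0,o.x[0]])@u; e=np.percentile(t,[.5,99.5])
    print('prop',(np.array([x0,o.x[0]])+u*e.mean()).round(1),'yaw',a.round(4),'z',o.x[2].round(1),'len',(e[1]-e[0]).round(1))
E
python3 -c "
from meas import *
meas('w1')"
```

```text
prop [543.9  68.7] yaw 0.1034 z 45.1 len 128.8
```

```bash
python3 -c "
from h import *
h=cv2.cvtColor(cv2.imread('pics/w1.png'),cv2.COLOR_BGR2HSV)
for p in((142,45),(367,46),(158,215),(349,215),(258,30),(258,220),(60,200)):print(p,h[p[1],p[0]])"
```

```text
(142, 45) [ 17  56 165]
(367, 46) [ 17  53 164]
(158, 215) [ 17  54 170]
(349, 215) [ 19  52 180]
(258, 30) [ 16  85 174]
(258, 220) [ 17  81 185]
(60, 200) [11 37 97]
```

```bash
sed -i 's/h\[...,1\]<50/h[...,1]<68/; s/>110/>130/' meas.py; python3 -c "
from meas import *
meas('w1')"
```

```text
tile [ 109   13   64   66 3781] [665.5   1.4] [59.  58.9] 5.4
tile [ 336   14   65   65 3834] [442.7 -19.8] [58.5 58.1] 5.5
tile [142 202  31  28 837] [648.5 180.8] [35.1 33.8] 5.5
tile [334 202  32  29 824] [425.8 160.1] [34.8 35. ] 5.1
prop [543.9  68.7] yaw 0.1034 z 45.1 len 128.8
```

Prop is at tile-frame (-2.8, 78.5), so the travel is 78.5 mm. I'll move behind the top line and descend.

```bash

python3 -m crank '{"delta_pos":[[0.003,-0.015,0.02],[0.003,-0.015,0.033],[0,0,0.033],[0,0,0.033],[0,0,0.02],[0,0,0.008],[0,0,0],[0,0,0]],"twist":[0,0,0,0,0,0,0,0]}'
python3 - <<'E'
from h import *
for n in('side','scene'):
    im,d=imaging.get_image(n); np.save(f'pics/{n}2.npy',d)
    b=(190,320,110,245) if n=='side' else (190,350,110,235)
    cv2.imwrite(f'pics/{n}2.png',cv2.resize(im[b[2]:b[3],b[0]:b[1]],None,fx=4,fy=4,interpolation=2))
E
```

```text
clock: 3.28
position: [544.1, 79.2, 157.8]
ee_rot: [-0.049, 0.999, 0.0, 0.001]
contact_force: [0.1, 1.0, 1.3]
gripper_width: 59.5
```

View pics/side2.png

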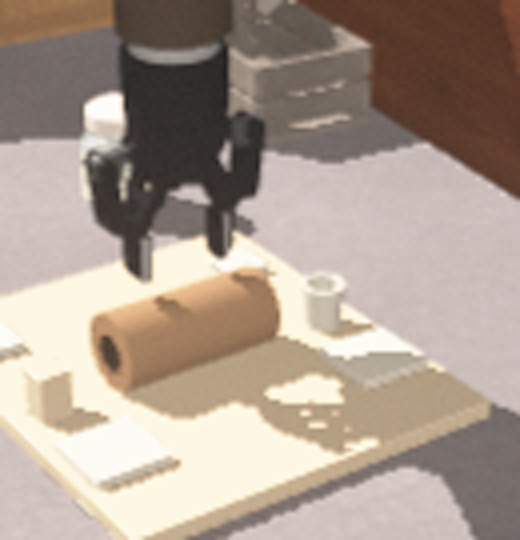

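View pics/scene2.png

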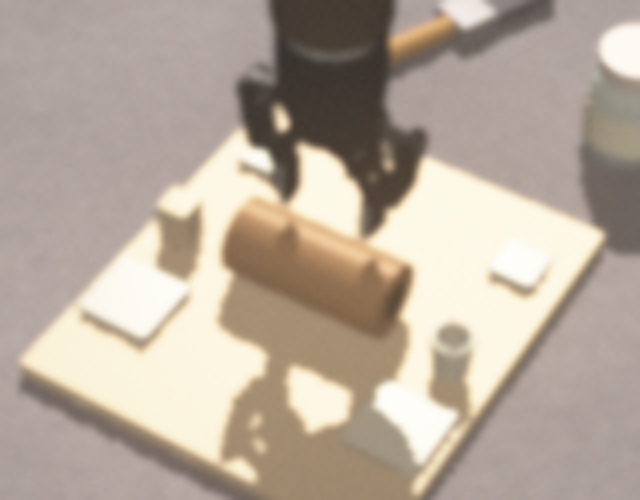

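The tips hover above and behind the prop, at about (147,275) and (222,248) in the side zoom. I'll get tip height from depth.

```bash
python3 - <<'E'
from h import *
for n in('side','scene'):
    c=cam(n);P=cloud(c,np.load(f'pics/{n}2.npy'))
    m=(P[...,2]>81)&(P[...,2]<125)&(abs(P[...,0]-544)<80)&(abs(P[...,1]-79)<50)
    k,l,s,ce=cv2.connectedComponentsWithStats(m.astype(np.uint8))
    for i in range(1,k):
        if s[i,4]>8:
            q=P[l==i]; print(n,s[i],q.min(0).round(1),q.max(0).round(1),np.percentile(q[:,2],[2,10]).round(1))
            t=q[q[:,2]<100];print(t.min(0).round(),t.max(0).round())
E
```

```text
side [241 163   7  12  74] [570.8  67.8  87.3] [586.1  94.6 124.5] [90.2 93.1]
[572.  68.  87.] [584.  95.  99.]
side [220 169   8  12  80] [498.5  60.9  90.1] [516.4  83.  124.7] [90.6 96.1]
[501.  61.  90.] [514.  79.  98.]
scene [258 148   8  13  64] [503.3  64.1  89.9] [520.5  90.2 124.9] [92.9 96.4]
[507.  67.  90.] [519.  86. 100.]
scene [280 161   7   9  48] [578.5  70.   95.2] [591.8  89.9 122.2] [95.9 99.8]
[581.  72.  95.] [587.  78.  99.]
```

```bash

python3 -m crank '{"delta_pos":[[0,0,0.006],[0,0,0.004],[0,0,0],[0,0,0]],"twist":[0,0,0,0]}'
python3 -m crank '{"delta_pos":[[0,0,0.001],[0,0,0]],"twist":[0,0]}'
python3 -m crank '{"delta_pos":[[0,0,0.001],[0,0,0]],"twist":[0,0]}'
python3 -m crank '{"delta_pos":[[0,0,0.001],[0,0,0]],"twist":[0,0]}'
python3 -m crank '{"delta_pos":[[0,0,0.001],[0,0,0]],"twist":[0,0]}'
```

```text
clock: 3.72
position: [543.5, 78.1, 146.9]
ee_rot: [-0.048, 0.999, -0.0, -0.0]
contact_force: [-0.6, -0.9, 0.6]
gripper_width: 60.0
clock: 3.88
position: [543.6, 78.2, 145.9]
ee_rot: [-0.048, 0.999, 0.0, 0.0]
contact_force: [-0.0, -0.1, 0.7]
gripper_width: 59.7
clock: 4.05
position: [543.6, 78.2, 144.8]
ee_rot: [-0.048, 0.999, -0.0, -0.0]
contact_force: [0.2, -0.7, -0.4]
gripper_width: 59.9
clock: 4.22
position: [543.5, 78.2, 143.7]
ee_rot: [-0.048, 0.999, -0.0, -0.0]
contact_force: [0.6, 0.3, -0.2]
gripper_width: 59.6
clock: 4.38
position: [543.5, 78.2, 142.7]
ee_rot: [-0.048, 0.999, -0.0, -0.0]
contact_force: [0.5, -0.4, 0.4]
gripper_width: 60.2
```

```bash

python3 -m crank '{"delta_pos":[[0,0,0.001],[0,0,0]],"twist":[0,0]}'
python3 -m crank '{"delta_pos":[[0,0,0.001],[0,0,0]],"twist":[0,0]}'
```

```text
clock: 4.55
position: [543.6, 78.2, 142.5]
ee_rot: [-0.048, 0.999, -0.0, 0.0]
contact_force: [-0.6, 0.1, 2.6]
gripper_width: 59.8
clock: 4.72
position: [543.7, 78.2, 142.3]
ee_rot: [-0.048, 0.999, -0.0, 0.0]
contact_force: [-2.8, -0.5, 9.9]
gripper_width: 60.0
```

Contact at TCP z of about 142.5, pressing with about 10 N. First stroke: 38 mm forward, for about 19 mm of roll.

```bash

python3 -m crank '{"delta_pos":[[0,-0.003,0],[0,-0.005,0],[0,-0.006,0],[0,-0.006,0],[0,-0.006,0],[0,-0.006,0],[0,-0.004,0],[0,-0.002,0]],"twist":[0,0,0,0,0,0,0,0]}'
python3 -m crank '{"delta_pos":[[0,0,0]],"twist":[0]}'
python3 -m crank '{"delta_pos":[[0,0,-0.006],[0,0,-0.014],[0,0.01,-0.03],[0,0.02,-0.03],[0,0.02,-0.03],[0,0,0],[0,0,0],[0,0,0]],"twist":[0,0,0,0,0,0,0,0]}'
cat > shot.py <<'E'
import sys
from meas import *
t=sys.argv[1]
s=arm.read_state();im,d=imaging.get_image('wrist')
cv2.imwrite(f'pics/{t}.png',im);np.save(f'pics/{t}.npy',d);np.savez(f'pics/{t}s.npz',**{k:s[k] for k in('position','ee_rot')})
print(s['position'].round(1),s['clock']);meas(t)
E
python3 shot.py w3
```

```text
clock: 5.38
position: [547.5, 39.9, 142.3]
ee_rot: [-0.048, 0.999, -0.0, 0.001]
contact_force: [-1.2, -1.0, 8.0]
gripper_width: 60.1
clock: 5.47
position: [547.5, 39.8, 142.3]
ee_rot: [-0.048, 0.999, -0.0, 0.001]
contact_force: [-2.2, -1.2, 7.9]
gripper_width: 59.0
clock: 6.13
position: [541.9, 90.2, 250.4]
ee_rot: [-0.048, 0.999, 0.0, -0.0]
contact_force: [-0.4, 0.8, -0.5]
gripper_width: 60.1
[541.9  90.2 250.4] 6.1333
tile [  78   24   73   74 4869] [665.4   1. ] [58.8 57.8] 5.4
tile [ 343   25   76   74 5066] [442.5 -19.8] [58.4 57.8] 5.5
prop [545.9  49.5] yaw 0.1033 z 45.1 len 128.7
```

View pics/w3.png

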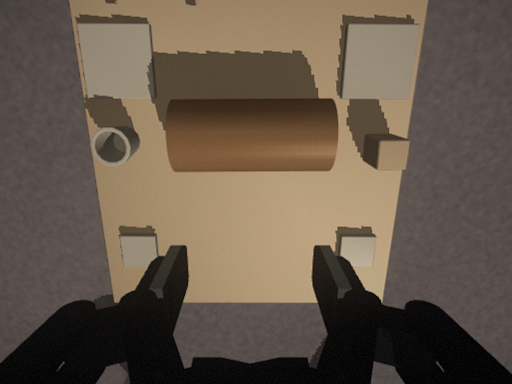

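It rolled 19.3 mm for a 38 mm stroke, with yaw unchanged, so there was no slip. 59.4 mm remains. Second stroke, with the same pattern.

```bash

python3 -m crank '{"delta_pos":[[0,-0.016,0.02],[0,-0.015,0.03],[0,0,0.03],[0,0,0.015],[0,0,0.009],[0,0,0.004],[0,0,0.001],[0,0,0.001]],"twist":[0,0,0,0,0,0,0,0]}'
python3 -m crank '{"delta_pos":[[0,0,0]],"twist":[0]}'
```

```text
clock: 6.85
position: [543.7, 58.2, 142.2]
ee_rot: [-0.048, 0.999, -0.001, -0.003]
contact_force: [-9.4, -1.0, 19.4]
gripper_width: 59.6
clock: 6.93
position: [543.7, 58.3, 142.3]
ee_rot: [-0.048, 0.999, -0.001, -0.002]
contact_force: [-8.6, -0.6, 13.0]
gripper_width: 60.0
```

```bash

python3 -m crank '{"delta_pos":[[0,-0.003,0],[0,-0.005,0],[0,-0.006,0],[0,-0.006,0],[0,-0.006,0],[0,-0.006,0],[0,-0.004,0],[0,-0.003,0]],"twist":[0,0,0,0,0,0,0,0]}'
python3 -m crank '{"delta_pos":[[0,0,0]],"twist":[0]}'
python3 -m crank '{"delta_pos":[[0,0,-0.006],[0,0,-0.014],[0,0.01,-0.03],[0,0.02,-0.03],[0,0.02,-0.03],[0,0,0],[0,0,0],[0,0,0]],"twist":[0,0,0,0,0,0,0,0]}'
python3 shot.py w4
```

```text
clock: 7.6
position: [547.6, 19.2, 142.1]
ee_rot: [-0.048, 0.999, -0.001, -0.002]
contact_force: [-6.0, -1.1, 9.2]
gripper_width: 59.6
clock: 7.68
position: [547.6, 19.0, 142.0]
ee_rot: [-0.048, 0.999, -0.001, -0.002]
contact_force: [-6.4, -1.3, 11.0]
gripper_width: 59.9
clock: 8.35
position: [544.0, 70.2, 250.5]
ee_rot: [-0.048, 0.999, 0.0, -0.0]
contact_force: [0.2, -0.5, -0.8]
gripper_width: 59.5
[544.   70.2 250.5] 8.35
tile [  82   51   74   71 4472] [665.3   1.5] [58.8 57.9] 5.5
tile [ 341   51   74   71 4739] [442.5 -20.1] [58.5 58. ] 5.5
prop [547.9  30.4] yaw 0.1029 z 45.1 len 128.7
```

Remaining: 40.1 mm. Third stroke.

```bash

python3 -m crank '{"delta_pos":[[0,-0.015,0.02],[0,-0.015,0.03],[0,0,0.03],[0,0,0.015],[0,0,0.009],[0,0,0.004],[0,0,0.001],[0,0,0.001]],"twist":[0,0,0,0,0,0,0,0]}'
python3 -m crank '{"delta_pos":[[0,0,0]],"twist":[0]}'
python3 -m crank '{"delta_pos":[[0,-0.003,0],[0,-0.005,0],[0,-0.006,0],[0,-0.006,0],[0,-0.006,0],[0,-0.006,0],[0,-0.005,0],[0,-0.003,0]],"twist":[0,0,0,0,0,0,0,0]}'
python3 -m crank '{"delta_pos":[[0,0,0]],"twist":[0]}'
python3 -m crank '{"delta_pos":[[0,0,-0.006],[0,0,-0.014],[0,0.01,-0.03],[0,0.02,-0.03],[0,0.02,-0.03],[0,0,0],[0,0,0],[0,0,0]],"twist":[0,0,0,0,0,0,0,0]}'
python3 shot.py w5
```

```text
clock: 9.07
position: [545.6, 39.3, 142.2]
ee_rot: [-0.048, 0.999, -0.001, -0.003]
contact_force: [-11.1, -0.4, 19.7]
gripper_width: 60.3
clock: 9.15
position: [545.6, 39.4, 142.3]
ee_rot: [-0.048, 0.999, -0.001, -0.002]
contact_force: [-7.5, 0.5, 13.1]
gripper_width: 59.6
clock: 9.82
position: [549.6, -0.8, 142.1]
ee_rot: [-0.048, 0.999, -0.001, -0.002]
contact_force: [-5.9, -1.1, 8.7]
gripper_width: 59.8
clock: 9.9
position: [549.6, -1.0, 142.0]
ee_rot: [-0.048, 0.999, -0.001, -0.002]
contact_force: [-6.4, -1.6, 9.9]
gripper_width: 59.9
clock: 10.57
position: [546.0, 50.4, 250.6]
ee_rot: [-0.048, 0.999, 0.0, -0.0]
contact_force: [-0.4, 0.8, -0.5]
gripper_width: 59.6
[546.   50.4 250.6] 10.5667
tile [  86   76   73   68 4278] [665.3   1.4] [59.  57.9] 5.5
tile [ 340   76   72   68 4440] [442.6 -20.2] [58.4 57.9] 5.5
prop [549.9  10.8] yaw 0.1033 z 45.1 len 128.7
```

Remaining: 20.5 mm, so a final stroke of 41.5 mm.

```bash

python3 -m crank '{"delta_pos":[[0,-0.015,0.02],[0,-0.0145,0.03],[0,0,0.03],[0,0,0.015],[0,0,0.009],[0,0,0.004],[0,0,0.001],[0,0,0.001]],"twist":[0,0,0,0,0,0,0,0]}'
python3 -m crank '{"delta_pos":[[0,0,0]],"twist":[0]}'
python3 -m crank '{"delta_pos":[[0,-0.003,0],[0,-0.006,0],[0,-0.006,0],[0,-0.006,0],[0,-0.006,0],[0,-0.006,0],[0,-0.005,0],[0,-0.0035,0]],"twist":[0,0,0,0,0,0,0,0]}'
python3 -m crank '{"delta_pos":[[0,0,0],[0,0,0]],"twist":[0,0]}'
python3 -m crank '{"delta_pos":[[0,0,-0.006],[0,0,-0.014],[0,0.01,-0.03],[0,0.02,-0.03],[0,0.02,-0.03],[0,0,0],[0,0,0],[0,0,0]],"twist":[0,0,0,0,0,0,0,0]}'
python3 shot.py w6
```

```text
clock: 11.28
position: [547.5, 19.9, 142.2]
ee_rot: [-0.048, 0.999, -0.001, -0.003]
contact_force: [-9.9, -1.0, 18.7]
gripper_width: 60.0
clock: 11.37
position: [547.4, 20.0, 142.3]
ee_rot: [-0.048, 0.999, -0.001, -0.002]
contact_force: [-7.6, -0.8, 13.3]
gripper_width: 59.8
clock: 12.03
position: [551.7, -21.7, 142.0]
ee_rot: [-0.048, 0.999, -0.001, -0.002]
contact_force: [-4.1, -2.1, 9.1]
gripper_width: 60.1
clock: 12.2
position: [551.7, -21.6, 142.0]
ee_rot: [-0.048, 0.999, -0.001, -0.002]
contact_force: [-5.5, -1.8, 9.6]
gripper_width: 59.7
clock: 12.87
position: [548.0, 29.5, 250.6]
ee_rot: [-0.048, 0.999, 0.0, -0.0]
contact_force: [-0.6, 0.7, 0.1]
gripper_width: 60.0
[548.   29.5 250.6] 12.8667
tile [  90  101   71   65 4096] [665.3   1.1] [58.9 57.8] 5.5
tile [ 338  101   70   66 4159] [442.6 -19.9] [58.3 58.8] 5.4
prop [552.   -9.6] yaw 0.1031 z 45.1 len 128.8
```

View pics/w6.png

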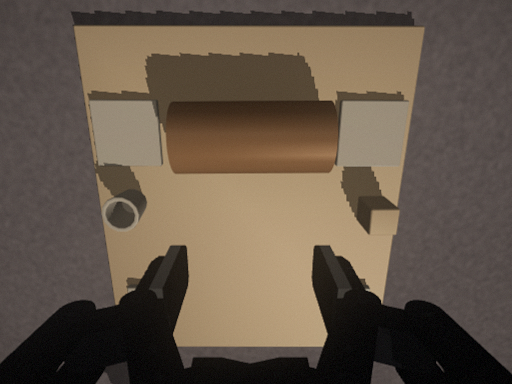

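In the wrist view the prop, centred at (252,137), lies between the large tiles. It measures (552.0, -9.6) against a goal of (554, -9.4), with yaw off by 0.01 rad. I'll draw the hand up and cross-check from the fixed cameras.

```bash

python3 -m crank '{"delta_pos":[[0,0.015,-0.02],[0,0.03,-0.02],[0,0.03,0],[0,0.03,0],[0,0.015,0],[0,0,0],[0,0,0],[0,0,0]],"twist":[0,0,0,0,0,0,0,0]}'
python3 - <<'E'
from h import *
from scipy.optimize import least_squares
for n in('side','scene'):
    im,d=imaging.get_image(n); c=cam(n); P=cloud(c,d); cv2.imwrite(f'pics/{n}7.png',im)
    m=(d>0)&(P[...,2]>48)&(P[...,2]<85)&(abs(P[...,0]-552)<72)&(abs(P[...,1]+9)<45); q=P[m]
    f=lambda p: np.hypot((q[:,:2]-[552,p[0]])@[-np.sin(p[1]),np.cos(p[1])],q[:,2]-p[2])-30
    print(n,least_squares(f,[-10,.1,45],loss='soft_l1').x.round(3))
    for nm,x,y in(('stub',428,50),('cruc',662,68)):
        m=(P[...,2]>28)&(P[...,2]<60)&(np.hypot(P[...,0]-x,P[...,1]-y)<35); print(nm,P[m].mean(0).round(1))
E
```

```text
clock: 13.58
position: [536.7, 148.0, 289.7]
ee_rot: [-0.048, 0.999, -0.001, -0.001]
contact_force: [0.4, -0.4, -0.4]
gripper_width: 59.6
side [-10.623   0.108  42.694]
stub [422.6  45.5  43.6]
cruc [658.9  64.8  42.6]
scene [-8.215  0.099 43.86 ]
stub [432.   50.2  45.2]
cruc [664.8  69.8  42. ]
```

View pics/side7.png

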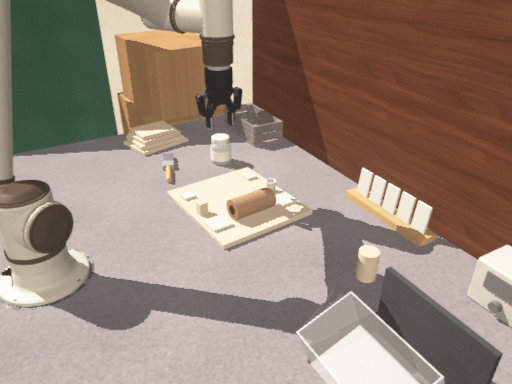

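The side view shows the prop at (252,204) lying between the large tiles, with the hand clear and the bystanders where they were. Handing in.

```bash
python3 -c "
from bench import job_done
print(job_done())"
```

```text
the job is handed in; nothing more can be done
None
```

The prop now lies centred between the two larger tiles, and I handed the job in at about 13.6 s of the 53 s allowed. I rolled it there with the fingertips on its top, about 10 to 20 N down, in four strokes. I lifted and measured after each one.

| Check | Measured | Limit |
|---|---|---|
| Off the tile line | about 0.2 mm (wrist camera) | 10 mm |
| Along the gap from its middle | about 2 mm (wrist camera) | 25 mm |
| Angle to the tile line | about 0.01 rad (wrist camera) | 0.17 rad |
| Turn-over | about 150°, worked out from 78 mm of travel | about 70° |

- **Rolled, not slid:** on each stroke the prop moved about half as far as the fingertips, as it should when rolling without slip. I did not see the rotation directly.
- **Camera agreement:** the scene camera agreed with the wrist camera on the tile line. The side camera put the prop about 2.5 mm off it, within calibration error and the 10 mm limit.
- **Bystanders:** the stub and crucible read within about 2 mm of where they started. I did not measure the other items again; in the side view the jar, brush and castle looked unmoved. The tweezers were never checked, but the arm did not go near them.
- **At rest:** the hand was clear with no contact force. Prop rest is inferred from its position holding between the last views, not from a speed reading.

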